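# Set the large bottle-top dispenser to 6

## Task

Two bottle-top dispensers stand on the counter. Turn the numbered volume sleeve on top of the larger dispenser so that the 6 stands at its index post, clicked in and let go, and leave the smaller dispenser's setting as it is.

Things in the scene. Friction and masses are not known exactly. Their poses are not given: they have to be found in the camera images.
- large_dispenser: The LARGER dispenser, fixed to the counter: amber bottle 86 mm in diameter on a dark 104 mm foot, 183 mm high with its sleeve. Origin under its centre, z up. A thin steel spout points to its -x side (97 mm out, up to 124 mm high); just above it a small white index post, 145 mm high, stands 46 mm out at the rim of the scale.
- large_sleeve (a joint): Its volume sleeve, upright axis: black disc (80 mm, top at 143 mm) with white numbers 0 to 9, and a ribbed grey grip, white line towards the 0. Value in rad: 0 with the 0 at the index post, grows turning CLOCKWISE seen from above; number n at 0.419 n (24 degrees a number; 6: 2.513), stops at 0 and 9. A spring click of about 0.15 N m draws it to the nearest number. Starts at 3 to 5.
- large_sleeve_grip (a point): Point on the upright axis of the larger dispenser's sleeve, 169 mm above the counter: where to hold its round ribbed grip (42 mm diameter, from 143 to 183 mm above the counter; 26 mm from this point down to the scale disc) from above, across any diameter.
- small_sleeve (a joint): Volume sleeve of the SMALLER dispenser, of the same form at 0.7 of the size (bottle 60 mm in diameter, grip 29 mm, 128 mm high in all), fixed at least 0.2 m from the larger one. Values as on the larger one. It is set to 3 (1.257 rad) and must stay there.

How it is judged:
At the end, for the whole second after the job is handed in: The larger dispenser's sleeve is at rest with its 6 within 10 degrees of the index post, and the smaller dispenser's sleeve is still at its 3 (within 12 degrees) (value of joint large_sleeve between 2.338 and 2.688 rad and velocity of joint large_sleeve between -0.05 and 0.05 rad/s and value of joint small_sleeve between 1.047 and 1.467 rad); the robot touches nothing.
It fails at once if the smaller dispenser's sleeve is turned more than 12 degrees off its 3 (value of joint small_sleeve below 1.047 rad or value of joint small_sleeve above 1.467 rad).
It also fails if it takes over 29 s, if anything falls off the work surface, if the arm or the gripper's body presses on something with over 40 N, if the wrist force passes 120 N, or if a joint passes its speed limit or range.

## Robot

A 7-joint arm with a two-finger parallel gripper is mounted at the origin on a cart in front of the work surface, level with it; the furniture and walls round the work are solid. World frame = base frame: x ahead of the robot, y to its left, z up, the work surface at z = 0. Lengths are in m, angles in rad, forces in N, time in s.
With the tool pointing down it reaches from about 0.425 to 1.025 m from the base axis. Payload 9.4 kg.
Tool frame: the origin (TCP) lies at the very end of the fingers, on their centre line; the grasp point (between the pads) lies 19 mm behind it; z points along the fingers, y is the line along which they close (so a half turn about z gives the same grasp; the last joint's range is limited). The gripper opens to 93 mm and grips with 3 to 60 N. Pads are 15 mm wide; open, the fingers measure 128 mm over their backs; the gripper's body (75 mm by 188 mm) begins 65 mm behind the grasp point.
Start: joints at [-1.298, 0.599, -0.003, 1.599, 0.002, 0.943, -0.08], TCP at [0.248, 0.681, 0.219] pointing down, gripper open.
Joint ranges: [-2.57, 2.57], [-0.35, 1.97], [-1.29, 1.29], [0.11, 2.56], [-1.05, 4.19], [0.11, 1.86], [-2.63, 2.63]. Speed limits (rad/s): [2.22, 2.22, 3.01, 3.01, 3.14, 3.14, 3.14].

## Interface

Orientations are given as a unit quaternion [w, x, y, z].
In Python, from station import ctrl gives the robot as it stands.
- The arm moves only by the tool jog_arm, called after ">>>" in YAML: its name, and indented under it one key for each argument. Schema: {"type":"object","properties":{"rows":{"type":"array","items":{"type":"object","properties":{"xyz":{"type":"array","items":{"type":"number"},"minItems":3,"maxItems":3},"twist":{"type":"number"},"finger_gap":{"type":"number"}},"additionalProperties":false,"required":["finger_gap"]},"minItems":1,"maxItems":8},"grip_n":{"type":"number"},"only":{"type":"string"},"quiet":{"type":"boolean"},"lines":{"type":"string"}},"required":["rows"],"additionalProperties":false}. rows is a list of rows, 1 to 8 of them, each an object with the fields xyz (a list: dx, dy, dz in normalised numbers (1 is 0.5 m)), twist (a turn about the tool's z in shares of 120 degrees (1.0 is 120 degrees)), finger_gap (the opening from 0.0 (shut) to 1.0 (fully open)); a field left out counts as zero (the opening has to be given); each row shifts and turns the commanded pose from where the row before left it, along the tool's axes as they then stand; what a row does not reach is not made up. A row lasts 1/8 s, in which the tool goes at most 0.0625 m and 0.188 rad, less where a joint would pass 70% of its speed; a pose out of reach is approached as far as the arm can. The fingers move at their own pace and stop on an object; grip_n is the grip in N (left out, the last holds). Time passes only in rows, so rows that do not move let the fingers close. The tool returns the time, the measured TCP pose, the force, the opening and the grip force at its end. only (a regular expression) keeps the lines of the reply that match it, lines (a string "A,B") keeps lines A to B, and quiet returns only ok. No shift or turn number may pass 1 either way. Input that does not fit is refused with a message, and nothing moves.
- ctrl.get_obs(): the state, without advancing time (a new reading comes with each control period).
- ctrl.capture(name): name is "scene" or "top" or "wrist"; returns the picture (420x560x3 uint8, red, green, blue); there is no depth.
- ctrl.calibration(name): a dict with "K" (3x3 intrinsics, pixels), "camera_from_world" (4x4, takes a point from world to camera coordinates); the wrist camera has in their place "mount" (4x4, takes a point from camera to tool coordinates, whose origin is the TCP and whose axes are the flange's). Camera axes: x right, y down, z forward; pixel columns grow to the right and rows downward; lengths in m; the calibration is good to about 2 mm. A picture is of the moment at which its call begins: read the wrist's pose just before it. calibration takes no time and is no camera call.
- ctrl.finish_job(): hands the job in; it is judged then, once.
The state is a dict: "time_s": time; "joint_pos": joint angles; "joint_velocities": joint speeds; "effort": joint torques, N m; "tool_pos": TCP position; "orientation": TCP orientation; "ft_force": force on the tool from outside, world axes, zero at the start; "ft_torque": the same for the moment, N m; "grip_width": opening from 0.0 (shut) to 1.0 (fully open); "grip_force": force on a finger pad.
Only numpy, scipy, OpenCV 4.12 (cv2) and the standard library are available. Lean on these libraries where they do the work, as an engineer would, in place of code of your own. Each camera call takes 0.05 s, during which the arm holds its last target. There are 200 camera calls.

## Working session

There is one attempt and no reset: what is moved stays moved. The work goes in short steps, Python scripts to look and compute and a tool call to move; the robot and the scene stay as the last step left them, time stands still between calls to the robot, and variables do not carry over. Pictures are saved under pics/ and viewed, at most 10 in all, crops included, and the job is handed in when it is done.

```bash
ls; mkdir -p pics
```

Run:
```python
from station import ctrl
import cv2,numpy as np
o=ctrl.get_obs();print(o['time_s'],o['tool_pos'],o['orientation'])
for n in('top','scene'):
    im=ctrl.capture(n);cv2.imwrite(f'pics/{n}0.png',im[:,:,::-1]);c=ctrl.calibration(n);print(n,np.round(c['K'],1).tolist(),np.round(c['camera_from_world'],3).tolist())
a=cv2.imread('pics/top0.png')
```

```text
pics
station.py
0.0 [0.24830184 0.68061985 0.21772407] [-6.95583280e-05  1.73954947e-01  9.84753287e-01 -7.96577566e-04]
top [[434.7, 0.0, 275.4], [0.0, 434.7, 205.2], [0.0, 0.0, 1.0]] [[-0.016, -1.0, -0.019, 0.019], [-0.985, 0.019, -0.174, 0.514], [0.174, 0.016, -0.985, 0.883], [0.0, 0.0, 0.0, 1.0]]
scene [[423.6, 0.0, 275.7], [0.0, 423.6, 210.8], [0.0, 0.0, 1.0]] [[-0.794, -0.608, 0.018, 0.427], [-0.275, 0.332, -0.902, 0.233], [0.543, -0.721, -0.431, 0.623], [0.0, 0.0, 0.0, 1.0]]
```

View pics/top0.png

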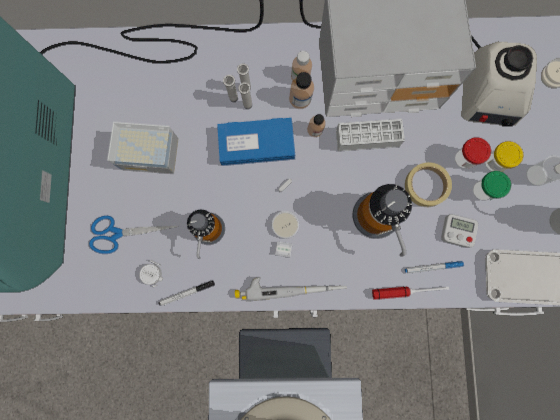

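View pics/scene0.png

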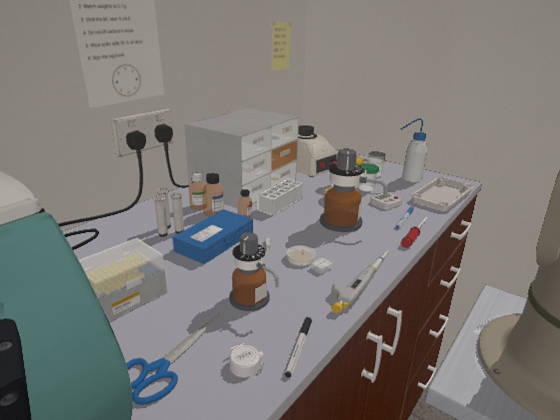

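The top view shows the large dispenser's sleeve near (390,203), with its spout going down to about (403,250). The small one is near (201,222). The cabinet is behind and a green unit is on the far left. Next I'll measure the sleeve axis and read the number.

Create h.py:
```python
from station import ctrl
import cv2,numpy as np
def ray(n,uv,z):
    c=ctrl.calibration(n);T=np.array(c['camera_from_world']);K=np.array(c['K'])
    R=T[:3,:3];C=-R.T@T[:3,3];d=R.T@np.linalg.inv(K)@np.array([*uv,1.]);return C+d*(z-C[2])/d[2]
def proj(n,P):
    c=ctrl.calibration(n);T=np.array(c['camera_from_world']);K=np.array(c['K'])
    p=K@(T[:3,:3]@np.array(P)+T[:3,3]);return p[:2]/p[2]
```

Run:
```python
from h import *
a=cv2.imread('pics/top0.png');s=cv2.imread('pics/scene0.png')
A=cv2.resize(a[165:265,340:440],(500,500),interpolation=cv2.INTER_CUBIC)
B=cv2.resize(s[140:240,300:400],(300,300),interpolation=cv2.INTER_CUBIC)
o=np.zeros((500,800,3),np.uint8);o[:,:500]=A;o[:300,500:]=B
cv2.imwrite('pics/crop.png',o)
for uv in((390,203),):print(ray('top',uv,.143),ray('top',uv,.183))
print(ray('top',(201,222),.1))
```

```text
[ 0.49704073 -0.20919979  0.143     ] [ 0.48996446 -0.19917498  0.183     ]
[0.47347888 0.1587455  0.1       ]
```

View pics/crop.png

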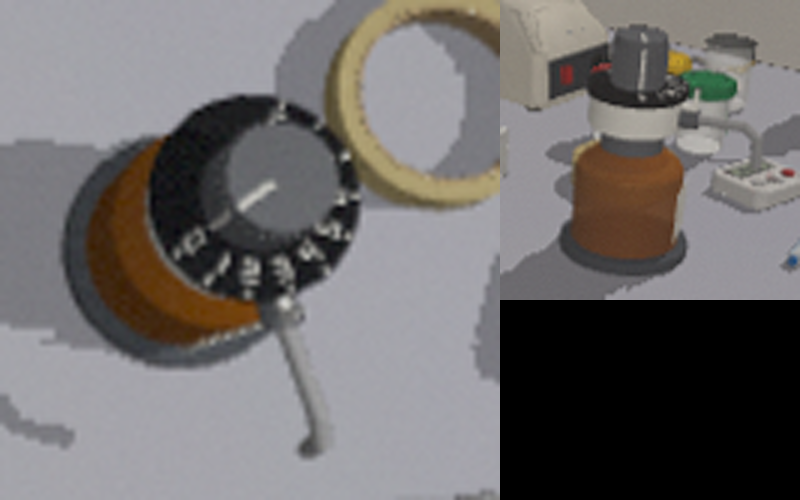

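The large sleeve is at 3: the post is at crop (285,305), beside the 3. I need 72° clockwise, which is +1.257 rad about tool z. Next step is computing the moves.

Add to h.py:
```python
from scipy.spatial.transform import Rotation as Ro
def to_tool(d):
    q=ctrl.get_obs()['orientation'];return np.round(Ro.from_quat([*q[1:],q[0]]).inv().apply(d),4)
```

Run:
```python
from h import *
print(ray('top',(390.4,204.4),.143),ray('top',(395.2,201.2),.183))
o=ctrl.get_obs();p=o['tool_pos']
for w in([.34,.40,.25],[.44,.10,.25],[.49,-.205,.25]):
    d=np.array(w)-p;print(np.linalg.norm(d),to_tool(d));p=np.array(w)
```

```text
[ 0.49432672 -0.20978816  0.143     ] [ 0.49308336 -0.20873197  0.183     ]
0.297035101925357 [-0.1823 -0.2323 -0.0318]
0.31622776601683794 [-0.1967 -0.2476  0.0004]
0.3090711892105118 [-0.1515 -0.2694  0.0004]
```

Careful with the scale: shifts go in shares of 0.5 m and turns go in shares of 120 degrees. That gives: -0.046 m / 0.5 = -0.092, -0.036 m / 0.5 = -0.072.

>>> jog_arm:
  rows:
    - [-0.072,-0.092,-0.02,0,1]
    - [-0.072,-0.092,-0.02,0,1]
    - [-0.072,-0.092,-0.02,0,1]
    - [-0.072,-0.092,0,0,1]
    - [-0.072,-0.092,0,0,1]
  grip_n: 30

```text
refused: rows[0]: [-0.072, -0.092, -0.02, 0, 1] is not of type 'object' (schema: type "object"). Nothing was moved.
```

Nothing moved. I misread the format; it is a list of objects, one for each row. Resending.

>>> jog_arm:
  rows:
    - {"xyz":[-0.072,-0.092,-0.02],"finger_gap":1}
    - {"xyz":[-0.072,-0.092,-0.02],"finger_gap":1}
    - {"xyz":[-0.072,-0.092,-0.02],"finger_gap":1}
    - {"xyz":[-0.072,-0.092,0],"finger_gap":1}
    - {"xyz":[-0.072,-0.092,0],"finger_gap":1}
  grip_n: 30

```text
time_s: 0.72
tool_pos: [0.3392, 0.4014, 0.2487]
orientation: [0.0, 0.174, 0.985, 0.0]
ft_force: [1.2, 0.1, -0.4]
grip_width: 1.002
grip_force: 0.0
```

>>> jog_arm:
  rows:
    - {"xyz":[-0.076,-0.098,0],"finger_gap":1}
    - {"xyz":[-0.076,-0.098,0],"finger_gap":1}
    - {"xyz":[-0.076,-0.098,0],"finger_gap":1}
    - {"xyz":[-0.076,-0.098,0],"finger_gap":1}
    - {"xyz":[-0.076,-0.098,0],"finger_gap":1}
    - {"finger_gap":1}

```text
time_s: 1.48
tool_pos: [0.434, 0.1036, 0.2487]
orientation: [0.0, 0.178, 0.984, -0.001]
ft_force: [0.2, 2.1, 0.1]
grip_width: 1.001
grip_force: 0.0
```

```bash
python3 -c "
from h import *
p=ctrl.get_obs();print(p['joint_pos'],p['ft_force'],to_tool(np.array([.494,-.209,.25])-p['tool_pos']))"
```

```text
[-0.45574504  0.22371088  0.11382197  2.18118552 -0.03576586  0.73861659
  0.8947554 ] [0.17359146 2.09322861 0.08162444] [-0.1657 -0.2718 -0.0009]
```

To row units: -0.052 m / 0.5 = -0.104, -0.033 m / 0.5 = -0.066.

>>> jog_arm:
  rows:
    - {"xyz":[-0.066,-0.104,0],"finger_gap":1}
    - {"xyz":[-0.066,-0.104,0],"finger_gap":1}
    - {"xyz":[-0.066,-0.104,0],"finger_gap":1}
    - {"xyz":[-0.066,-0.104,0],"finger_gap":1}
    - {"xyz":[-0.066,-0.104,0],"finger_gap":1}
    - {"xyz":[0,-0.024,0],"finger_gap":1}
    - {"finger_gap":1}
    - {"finger_gap":1}

```text
time_s: 2.48
tool_pos: [0.4953, -0.2018, 0.2485]
orientation: [-0.0, 0.173, 0.985, 0.0]
ft_force: [0.3, -0.5, 0.4]
grip_width: 1.001
grip_force: 0.0
```

```bash
python3 -c "
from h import *
p=ctrl.get_obs();im=ctrl.capture('wrist');cv2.imwrite('pics/w.png',im[:,:,::-1]);print(p['joint_pos'],to_tool(np.array([.494,-.209,.152])-p['tool_pos']))
M=np.array(ctrl.calibration('wrist')['mount']);K=np.array(ctrl.calibration('wrist')['K']);q=p['orientation']
for z in(.183,.143):
    t=Ro.from_quat([*q[1:],q[0]]).inv().apply(np.array([.494,-.209,z])-p['tool_pos']);c=np.linalg.inv(M)@[*t,1];u=K@c[:3];print(z,u[:2]/u[2],c[2])
print(np.round(M,3).tolist(),K[0,0])"
```

```text
[ 0.11209881  0.33983144  0.22550033  2.01094025 -0.1050416   0.80211384
  1.62186627] [-0.0013 -0.0073  0.0965]
0.183 [273.77687591 229.93356121] 0.24601111398710424
0.143 [275.18985439 213.28156845] 0.28417041872363796
[[-0.0, -0.954, -0.3, 0.085], [1.0, -0.0, 0.0, 0.001], [-0.0, -0.3, 0.954, -0.165], [0.0, 0.0, 0.0, 1.0]] 337.89705383247593
```

View pics/w.png

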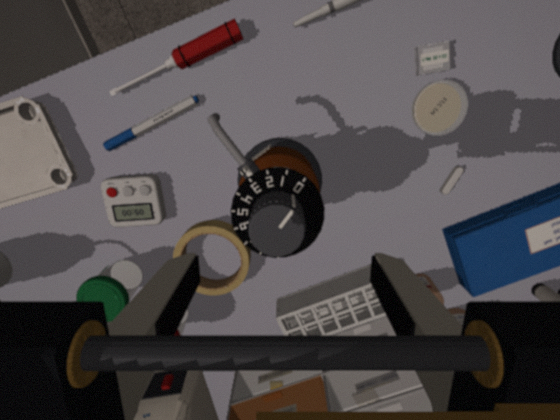

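The wrist view shows the disc centre at (278,212). I predicted (275,213), so the axis is good to about 2 mm. Next: descend and grip.

To row units: 0.03 m / 0.5 = 0.06, 0.025 m / 0.5 = 0.05.

>>> jog_arm:
  rows:
    - {"xyz":[-0.002,-0.012,0.06],"finger_gap":1}
    - {"xyz":[0,0,0.06],"finger_gap":1}
    - {"xyz":[0,0,0.05],"finger_gap":1}
    - {"xyz":[0,0,0.02],"finger_gap":1}
    - {"finger_gap":1}
  grip_n: 30

```text
time_s: 3.15
tool_pos: [0.4941, -0.2092, 0.1536]
orientation: [-0.0, 0.173, 0.985, 0.0]
ft_force: [0.5, 0.2, -0.7]
grip_width: 0.999
grip_force: 0.0
```

>>> jog_arm:
  rows:
    - {"finger_gap":0}
    - {"finger_gap":0}
    - {"finger_gap":0}
    - {"finger_gap":0}
    - {"finger_gap":0}
    - {"finger_gap":0}
  grip_n: 30

```text
time_s: 3.9
tool_pos: [0.4946, -0.2084, 0.1538]
orientation: [0.0, 0.173, 0.985, 0.001]
ft_force: [1.9, 7.3, 2.7]
grip_width: 0.449
grip_force: 30.0
```

To row units: 0.16 rad / 2.0944 = 0.0764.

>>> jog_arm:
  rows:
    - {"twist":0.0764,"finger_gap":0}
    - {"twist":0.0764,"finger_gap":0}
    - {"twist":0.0764,"finger_gap":0}
    - {"twist":0.0764,"finger_gap":0}
    - {"twist":0.0764,"finger_gap":0}
    - {"twist":0.0764,"finger_gap":0}
    - {"twist":0.0764,"finger_gap":0}
    - {"twist":0.0654,"finger_gap":0}
  grip_n: 45

```text
time_s: 4.9
tool_pos: [0.4963, -0.2072, 0.1538]
orientation: [-0.0, 0.72, 0.694, 0.002]
ft_force: [7.0, 9.2, -0.5]
grip_width: 0.445
grip_force: 45.0
```

>>> jog_arm:
  rows:
    - {"finger_gap":0}
    - {"finger_gap":0}

```text
time_s: 5.15
tool_pos: [0.4963, -0.2072, 0.1538]
orientation: [-0.0, 0.719, 0.695, 0.002]
ft_force: [6.9, 9.1, 1.0]
grip_width: 0.443
grip_force: 45.0
```

```bash
python3 -c "
from h import *
p=ctrl.get_obs();print(p['joint_pos'],p['ft_torque']);q=p['orientation'];print(2*np.arctan2(q[2],q[1])-2*np.arctan2(.985,.173))"
```

```text
[-0.09378986  0.5220817   0.56045044  2.11476813 -0.4751131   0.62690752
  0.76575432] [ 2.02614291 -1.47515431 -0.01161632]
-1.256166372918392
```

To row units: -0.04 m / 0.5 = -0.08, -0.03 m / 0.5 = -0.06.

>>> jog_arm:
  rows:
    - {"finger_gap":1}
    - {"finger_gap":1}
    - {"finger_gap":1}
    - {"finger_gap":1}
    - {"xyz":[0,0,-0.06],"finger_gap":1}
    - {"xyz":[0,0,-0.06],"finger_gap":1}
    - {"xyz":[0,0,-0.08],"finger_gap":1}
    - {"finger_gap":1}

```text
time_s: 6.15
tool_pos: [0.495, -0.2108, 0.256]
orientation: [0.002, 0.72, 0.694, 0.001]
ft_force: [-0.3, -0.3, -0.4]
grip_width: 1.001
grip_force: 0.0
```

Run:
```python
from h import *
im=ctrl.capture('wrist')[:,:,::-1];t=ctrl.capture('top')[:,:,::-1]
o=np.zeros((420,800,3),np.uint8);o[:,:400]=cv2.resize(im[120:300,190:361],(400,420));o[:,400:]=cv2.resize(t[185:265,160:236],(400,420))
cv2.imwrite('pics/w2.png',o)
```

```text
(no output)
```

View pics/w2.png

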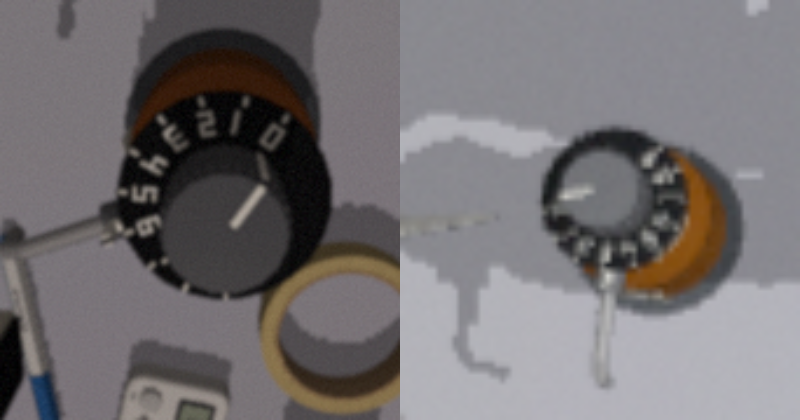

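The wrist crop shows the 6 at (148,225), right at the spout and post. The white line's angle agrees with value 6 to about 3°. The small sleeve looks unchanged and the gripper is clear, so I'm handing in.

```bash
python3 -c "
from station import ctrl
print(ctrl.finish_job())"
```

```text
the job is handed in; nothing more can be done
None
```

The job is handed in: I turned the large dispenser's sleeve from 3 to 6 and let go, with the last image showing the 6 at its post; the small dispenser was not touched, and no verdict was returned.

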